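# Third hand: hold a short rail against a sprung stile for screwing

### The arm

A 6-joint arm with a two-finger parallel gripper is mounted at the origin on a cart in front of the work surface, level with it; the furniture and walls round the work are solid. World frame = base frame: x ahead of the robot, y to its left, z up, the work surface at z = 0. Lengths are in m, angles in rad, forces in N, time in s.
With the tool pointing down it reaches from about 0.3 to 0.75 m from the base axis. Payload 8.5 kg.
Tool frame: the origin (TCP) lies at the very end of the fingers, on their centre line; the grasp point (between the pads) lies 19 mm behind it; z points along the fingers, y is the line along which they close (so a half turn about z gives the same grasp; the last joint's range is limited). The gripper opens to 85 mm and grips with 20 to 120 N. Pads are 22 mm wide; open, the fingers measure 114 mm over their backs; the gripper's body (76 mm by 85 mm) begins 54 mm behind the grasp point. The pads swing forward as they close: fully open they stand 13 mm farther back than shut.
Start: joints at [-1.347, 0.381, 1.297, -0, 1.464, -0.215], TCP at [0.234, -0.498, 0.231] pointing down, gripper open.
Joint ranges: [-3.11, 3.11], [-0.89, 2.33], [0.22, 2.48], [-1.42, 4.56], [0.17, 2.85], [-2.88, 2.88]. Speed limits (rad/s): [2.39, 2.39, 3.14, 3.14, 3.14, 3.14].

### API

Orientations are given as a unit quaternion [x, y, z, w].
In Python, from rig import manip gives the robot as it stands.
- The arm moves only by the tool jog_arm, never from a script. Its argument "series" is a list of rows, each an object of numbers: "tx", "ty", "tz": the shift along the tool's x, y, z in m; "twist": the turn about the tool's z in degrees. A call has 1 to 20 rows; each row shifts and turns the commanded pose from where the row before left it, along the tool's axes as they then stand; what a row does not reach is not made up. A row lasts 1/10 s, in which the tool goes at most 50 mm and 8.59 degrees, less where a joint would pass 70% of its speed; a pose out of reach is approached as far as the arm can. A call is refused whole if a number of a shift passes 0.05 or a number of a turn 8.59, either way. A call with a gripper value outside its range is refused whole. "claw" is the opening, from 0 (shut) to 1 (fully open), set as the call begins (left out, the last holds). The fingers move at their own pace and stop on an object; the grip force is fixed at half the most. Time passes only in rows, so rows that do not move let the fingers close. It gives the time, the measured TCP pose, the force, the opening and the grip force at its end, in the units of the state.
- manip.observe(): the state, without advancing time (a new reading comes with each control period).
- manip.camera(name): name is "side" or "top" or "wrist"; returns the picture (480x640x3 uint8, red, green, blue); there is no depth.
- manip.camera_model(name): a dict with "mtx" (3x3 intrinsics, pixels), "cam_to_world" (4x4, takes a point from camera to world coordinates); the wrist camera has in their place "mount" (4x4, takes a point from camera to tool coordinates, whose origin is the TCP and whose axes are the flange's). Camera axes: x right, y down, z forward; pixel columns grow to the right and rows downward; lengths in m; the calibration is good to about 2 mm. A picture is of the moment at which its call begins: read the wrist's pose just before it. camera_model takes no time and is no camera call.
- manip.close_job(): hands the job in; it is judged then, once.
The state is a dict: "t": time; "q": joint angles; "qvel": joint speeds; "effort": joint torques, N m; "tcp_pos": TCP position; "ee_rot": TCP orientation; "ft_force": force on the tool from outside, world axes, zero at the start; "wrist_torque": the same for the moment, N m; "width": opening from 0.0 (shut) to 1.0 (fully open); "finger_force": force on a finger pad.
Only numpy, scipy, OpenCV 4.12 (cv2) and the standard library are available. Lean on these libraries where they do the work, as an engineer would, in place of code of your own. Each camera call takes 0.05 s, during which the arm holds its last target. There are 200 camera calls.

### The job

Slide the loose flat wooden rail across the saw table, without lifting it, until it lies flat in front of the sprung stop, square to the upright wooden stile, midway between its two pencil lines and not yet pushing it; then, keeping hold of the rail, push its end straight into the stile until the spring is about half compressed (pointer near the long middle line, about 10 N on the stile) and hold that push steadily for at least 4 seconds so that a colleague could drive the screws. Never push the stile to the end of its travel, leave the other things where they are, and finish while still holding the rail pressed: do not let go.

Things in the scene. Friction and masses are not known exactly. Their poses are not given: they have to be found in the camera images.
- rail: the part: flat plain wooden offcut 120 x 38 mm, 19 mm thick, about 0.1 kg, loose, flat on the table left or right of the space in front of the stop (a squarer, thicker block lies on the other side). Origin: centre of its underside; y axis along its length (ends at y = +-60 mm), x across its width, z up. Either end may meet the stile. Grip it across its width from above
- sprung_stop: fixed fixture: aluminium block (100 mm wide, 40 high) on a 150 mm wide steel foot, carrying a spring-loaded wooden stile on two rods; nothing higher than 43 mm. Origin: on the table, mid-width, 35 mm behind the front face of the resting stile. x axis: the way the rail must be pushed (roughly away from the robot), y left, z up. Place and yaw (up to 0.25 rad) vary
- stile_face (a point): middle of the front face of the upright wooden stile, 9.5 mm above the table; moves with the stile. The stile is 130 mm wide, 19 mm thick, its underside 2 mm and its top 40 mm above the table. Two pencil lines on its top and face, 21 mm to each side of this point, mark where the rail belongs. Axes as sprung_stop
- stile (a joint): how far the stile is pushed in along the stop's +x, m: 0 at rest, 0.024 at its hard end. Spring 700 N/m, preload 1.4 N: 0.012 (pointer on the long middle line) is 9.8 N; short lines at 0.006 and 0.018. A wrist force reading also contains the rubbing of a held rail on the table, which can be half of it: trust the travel, or keep the rail from being pressed down
- square_block: bystander: plain wooden block 50 x 50 x 32 mm high, origin at the centre of its underside
- tape_roll: bystander: roll of masking tape lying flat, 110 mm across, 24 mm high, origin at the centre of its underside
- driver: bystander: screwdriver, 228 mm long, 26 mm thick, lying to the right of the work, roughly along the robot's forward direction; origin under its middle

How it is judged:
By the outcome, as a careful person would: the job done as asked, in the order asked, and still so for the second after the job is handed in, while the arm keeps its last pose, push and grip.
It also fails if it takes over 58 s, if anything falls off the work surface, if the arm or the gripper's body presses on something with over 40 N, if the wrist force passes 120 N, or if a joint passes its speed limit or range.

## Working session

There is one attempt and no reset: what is moved stays moved. The work goes in short steps, Python scripts to look and compute and a tool call to move; the robot and the scene stay as the last step left them, time stands still between calls to the robot, and variables do not carry over. Pictures are saved under pics/ and viewed, at most 10 in all, crops included, and the job is handed in when it is done.

Besides the shell and the picture viewer there is one more tool, called after "Call:" by a JSON object that holds its "fn" and its "kwargs", one argument or row to a line. jog_arm: Moves the arm, as the interface text tells. Its arguments: {"type":"object","properties":{"series":{"type":"array","items":{"type":"object","properties":{"tx":{"type":"number"},"ty":{"type":"number"},"tz":{"type":"number"},"twist":{"type":"number"}}}},"claw":{"type":"number"}},"required":["series"]}

```bash
mkdir -p pics; cat > h.py <<'E'
import numpy as np, cv2
from rig import manip
def snap(n,f):
    im=manip.camera(n); cv2.imwrite(f'pics/{f}.png',im[:,:,::-1]); return im
def ray(n,uv,T=None):
    m=manip.camera_model(n); T=np.array(m['cam_to_world']) if T is None else T
    d=T[:3,:3]@np.linalg.inv(np.array(m['mtx']))@np.array([uv[0],uv[1],1.]); return T[:3,3],d
def atz(n,uv,z,T=None):
    o,d=ray(n,uv,T); return o+d*(z-o[2])/d[2]
def tri(n1,a,n2,b):
    o,d=ray(n1,a); p,e=ray(n2,b)
    s=np.linalg.lstsq(np.c_[d,-e],p-o,rcond=None)[0]
    return (o+d*s[0]+p+e*s[1])/2, np.linalg.norm(o+d*s[0]-p-e*s[1])
E
python3 - <<'E'
from h import *
snap('top','t1'); snap('side','s1')
for n in('top','side'): print(manip.camera_model(n))
s=manip.observe(); print(s)
E
```

```text
{'mtx': array([[535.10390888,   0.        , 319.98669836],
       [  0.        , 535.10390888, 233.70810331],
       [  0.        ,   0.        ,   1.        ]]), 'cam_to_world': array([[ 0.02043197, -0.99831038,  0.05439596,  0.45427988],
       [-0.99920639, -0.02225048, -0.03303802,  0.11615038],
       [ 0.03419253, -0.05367776, -0.99797273,  0.96414998],
       [ 0.        ,  0.        ,  0.        ,  1.        ]])}
{'mtx': array([[504.86467388,   0.        , 307.57845094],
       [  0.        , 504.86467388, 233.38105414],
       [  0.        ,   0.        ,   1.        ]]), 'cam_to_world': array([[-0.97222511, -0.12649072,  0.19692243,  0.31259033],
       [-0.23385015,  0.5595593 , -0.79511477,  0.86951282],
       [-0.00961514, -0.81908088, -0.57359747,  0.59535791],
       [ 0.        ,  0.        ,  0.        ,  1.        ]])}
{'t': 0.1, 'q': array([-1.34729629e+00,  3.81150428e-01,  1.29819124e+00,  4.39963248e-06,
        1.46359393e+00, -2.15308151e-01]), 'qvel': array([ 5.87068147e-04,  7.18821201e-05, -2.27333741e-03,  1.27073967e-03,
       -9.30434519e-04,  4.81843847e-06]), 'effort': array([ 3.14797937e-03, -4.49216795e+01, -2.31659567e+01, -2.44054554e-04,
        3.64152089e-03,  2.07792414e-05]), 'tcp_pos': array([ 0.23360727, -0.49762596,  0.23075969]), 'ee_rot': array([ 9.76027152e-01,  2.17647762e-01, -5.63299006e-07, -6.71476855e-04]), 'ft_force': array([-0.37436645,  0.42154784,  0.24132292]), 'wrist_torque': array([-0.02826344, -0.0355177 , -0.01389733]), 'finger_force': 0.0, 'width': 0.9992151036815327}
```

View pics/t1.png

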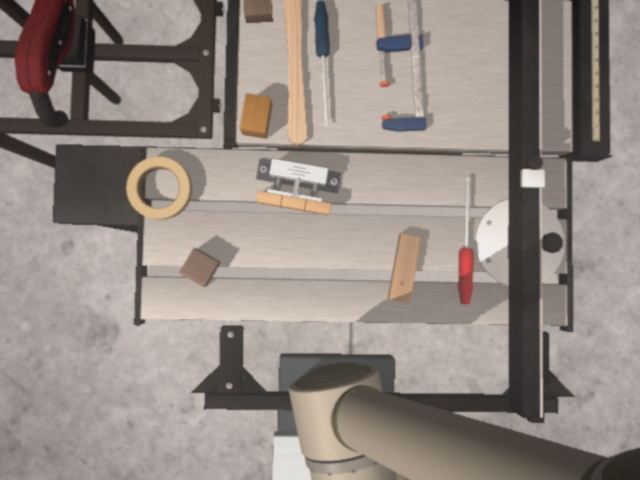

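View pics/s1.png

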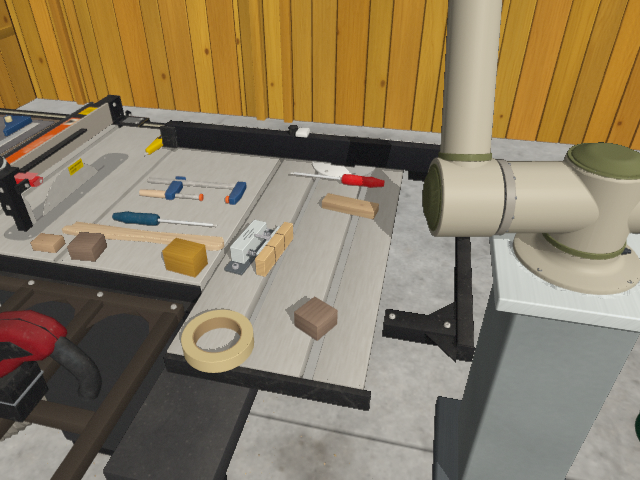

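The top view shows the rail around (405,267), the stop and stile around (295,190), the block at (199,267), the tape at (158,187) and the driver at (466,240). I'll enlarge both views.

```bash
python3 - <<'E'
import cv2
t=cv2.imread('pics/t1.png')[150:310,240:430]; cv2.imwrite('pics/t1c.png',cv2.resize(t,None,fx=3.7,fy=3.7,interpolation=cv2.INTER_CUBIC))
t=cv2.imread('pics/s1.png')[170:290,220:400]; cv2.imwrite('pics/s1c.png',cv2.resize(t,None,fx=4.4,fy=4.4,interpolation=cv2.INTER_CUBIC))
E
```

```text
(no output)
```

View pics/t1c.png

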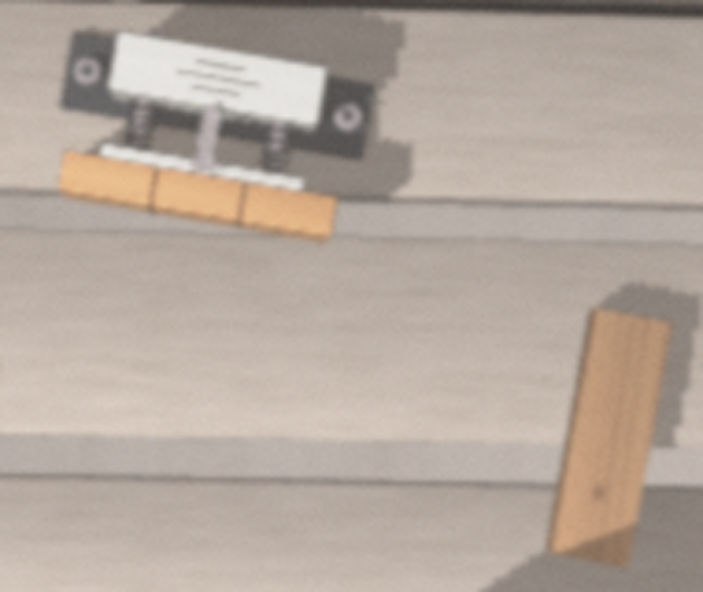

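View pics/s1c.png

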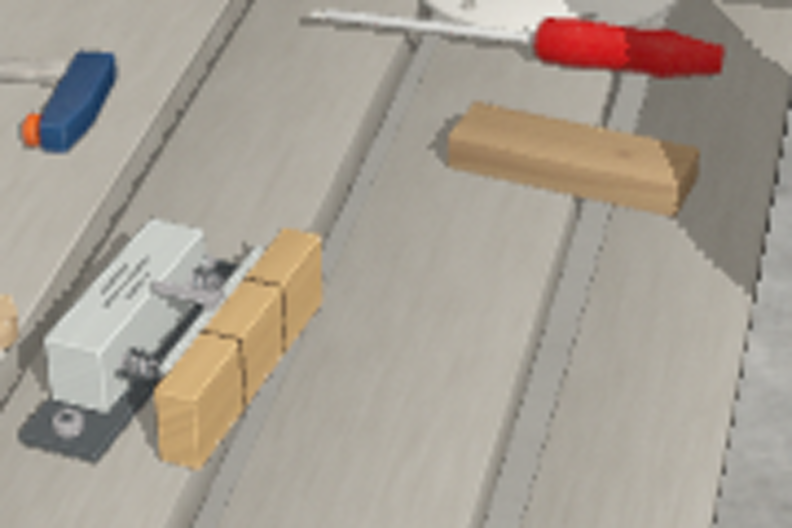

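```bash
cat >> h.py <<'E'
ct=lambda p:((p[0]+.5)/3.7-.5+240,(p[1]+.5)/3.7-.5+150)
cs=lambda p:((p[0]+.5)/4.4-.5+220,(p[1]+.5)/4.4-.5+170)
E
python3 - <<'E'
from h import *
np.set_printoptions(precision=4,suppress=True)
P={'railFL':((594,309),(455,135)),'railFR':((669,321),(478,103)),'railNR':((628,566),(698,150)),'railNL':((553,553),(680,179)),
'lineR':((241,223),(285,289)),'lineL':((152,208),(242,345)),'stR':((331,238),(322,240)),'stL':((60,193),(200,402))}
for k,(a,b) in P.items():
    print(k,*tri('top',ct(a),'side',cs(b)),atz('top',ct(a),.019 if 'rail' in k else .04))
for uv in ((199,267),(158,187),(466,240),(466,180),(466,303)): print(uv,atz('top',uv,.02))
m=manip.camera_model('wrist'); print(m['mount'],m['mtx'])
E
```

```text
railFL [ 0.5083 -0.0579  0.0201] 0.0033282251898320873 [ 0.51   -0.0578  0.019 ]
railFR [ 0.5038 -0.0947  0.018 ] 0.0026413766357614083 [ 0.505  -0.0942  0.019 ]
railNR [ 0.3874 -0.0761  0.0166] 0.00038798488607072197 [ 0.3874 -0.0757  0.019 ]
railNL [ 0.3926 -0.0392  0.0218] 0.0009971610447674865 [ 0.3929 -0.0396  0.019 ]
lineR [0.5457 0.1128 0.0379] 0.0002501663417706458 [0.5454 0.1128 0.04  ]
lineL [0.5523 0.1548 0.0369] 0.0011240269644034703 [0.5514 0.1545 0.04  ]
stR [0.54   0.0704 0.0366] 0.0008452849325850501 [0.5393 0.0705 0.04  ]
stL [0.5577 0.1978 0.0384] 0.00017787537797194508 [0.5574 0.1976 0.04  ]
(199, 267) [0.4427 0.2953 0.02  ]
(158, 187) [0.5816 0.3714 0.02  ]
(466, 240) [ 0.5003 -0.1758  0.02  ]
(466, 180) [ 0.6081 -0.1752  0.02  ]
(466, 303) [ 0.3886 -0.1765  0.02  ]
[[-0.0005 -0.9584 -0.2855  0.0731]
 [ 1.     -0.0004 -0.0005  0.0013]
 [ 0.0003 -0.2855  0.9584 -0.1421]
 [ 0.      0.      0.      1.    ]] [[363.475    0.     316.5452]
 [  0.     363.475  242.1199]
 [  0.       0.       1.    ]]
```

Call:
{"fn": "jog_arm", "kwargs": {
  "series": [
    {"tx": 0.031, "ty": -0.025},
    {"tx": 0.031, "ty": -0.025},
    {"tx": 0.031, "ty": -0.025},
    {"tx": 0.031, "ty": -0.025},
    {"tx": 0.031, "ty": -0.025},
    {"tx": 0.031, "ty": -0.025},
    {"tx": 0.031, "ty": -0.025},
    {"tx": 0.031, "ty": -0.025},
    {"tx": 0.031, "ty": -0.025},
    {"tx": 0.031, "ty": -0.025},
    {"tx": 0.031, "ty": -0.025},
    {"tx": 0.031, "ty": -0.025},
    {"twist": 8.5, "tz": 0.02},
    {"twist": 8.5, "tz": 0.02},
    {"twist": 8.5, "tz": 0.02},
    {"twist": 8.5, "tz": 0.02},
    {},
    {}
  ],
  "claw": 0.75
}}

```text
$.series[0]: bad value
```

Call:
{"fn": "jog_arm", "kwargs": {
  "series": [
    {"tx": 0.031, "ty": -0.025, "tz": 0, "twist": 0},
    {"tx": 0.031, "ty": -0.025, "tz": 0, "twist": 0},
    {"tx": 0.031, "ty": -0.025, "tz": 0, "twist": 0},
    {"tx": 0.031, "ty": -0.025, "tz": 0, "twist": 0},
    {"tx": 0.031, "ty": -0.025, "tz": 0, "twist": 0},
    {"tx": 0.031, "ty": -0.025, "tz": 0, "twist": 0},
    {"tx": 0.031, "ty": -0.025, "tz": 0, "twist": 0},
    {"tx": 0.031, "ty": -0.025, "tz": 0, "twist": 0},
    {"tx": 0.031, "ty": -0.025, "tz": 0, "twist": 0},
    {"tx": 0.031, "ty": -0.025, "tz": 0, "twist": 0},
    {"tx": 0.031, "ty": -0.025, "tz": 0, "twist": 0},
    {"tx": 0.031, "ty": -0.025, "tz": 0, "twist": 0},
    {"tx": 0, "ty": 0, "tz": 0.02, "twist": 8.5},
    {"tx": 0, "ty": 0, "tz": 0.02, "twist": 8.5},
    {"tx": 0, "ty": 0, "tz": 0.02, "twist": 8.5},
    {"tx": 0, "ty": 0, "tz": 0.02, "twist": 8.5},
    {"tx": 0, "ty": 0, "tz": 0, "twist": 0},
    {"tx": 0, "ty": 0, "tz": 0, "twist": 0}
  ],
  "claw": 0.75
}}

```text
t: 1.9
tcp_pos: [0.443, -0.0683, 0.1516]
ee_rot: [0.997, -0.075, -0.0, -0.0]
ft_force: [0.9, 0.4, -0.4]
width: 0.747
finger_force: 0.0
```

```bash
cat >> h.py <<'E'
from scipy.spatial.transform import Rotation as R
def wT():
    s=manip.observe(); T=np.eye(4); T[:3,:3]=R.from_quat(s['ee_rot']).as_matrix(); T[:3,3]=s['tcp_pos']
    return T@np.array(manip.camera_model('wrist')['mount'])
E
python3 - <<'E'
from h import *
T=wT(); np.save('T1.npy',T); snap('wrist','w1'); print(manip.observe()['ee_rot'])
E
```

```text
[ 9.97150549e-01 -7.54355696e-02  4.76581054e-04  1.74738618e-04]
```

View pics/w1.png

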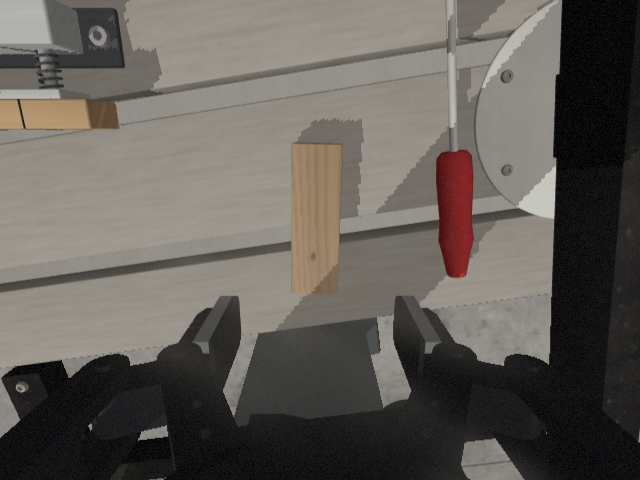

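The wrist view shows the rail top with corners (292,144), (342,144), (338,293) and (292,293). The stile's right part is at (0–118, 100–128), with the right pencil line at (22,100–128).

```bash
python3 - <<'E'
from h import *
np.set_printoptions(precision=4,suppress=True)
T=np.load('T1.npy')
P=[atz('wrist',p,.019,T) for p in((292,144),(341.5,144),(338.5,293),(292,293))]
print(*P,np.mean(P,0)); 
for a,b in((0,3),(1,2)): d=P[a]-P[b];print(np.degrees(np.arctan2(d[1],d[0])))
# height: triangulate wrist vs side
S=[(455,135),(478,103),(698,150),(680,179)]
for p,s in zip(((292,144),(341.5,144),(338.5,293),(292,293)),S):
    o,d=ray('wrist',p,T); q,e=ray('side',cs(s)); k=np.linalg.lstsq(np.c_[d,-e],q-o,rcond=None)[0]; print((o+d*k[0]+q+e*k[1])/2)
for p in((115,128),(22,129)): print(atz('wrist',p,.04,T),atz('wrist',p,.002,T))
E
```

```text
[ 0.5115 -0.0613  0.019 ] [ 0.506 -0.097  0.019] [ 0.389  -0.0791  0.019 ] [ 0.3947 -0.0412  0.019 ] [ 0.4503 -0.0697  0.019 ]
-9.768861137968832
-8.732132529017923
[ 0.5094 -0.0617  0.0177]
[ 0.5045 -0.0976  0.0161]
[ 0.3875 -0.0789  0.0151]
[ 0.3935 -0.0417  0.0196]
[0.5397 0.052  0.04  ] [0.5433 0.0718 0.002 ]
[0.5484 0.1135 0.04  ] [0.5533 0.1425 0.002 ]
```

Call:
{"fn": "jog_arm", "kwargs": {
  "series": [
    {"tx": 0.007, "ty": 0, "tz": 0.02, "twist": 0.4},
    {"tx": 0, "ty": 0, "tz": 0.025, "twist": 0},
    {"tx": 0, "ty": 0, "tz": 0.025, "twist": 0},
    {"tx": 0, "ty": 0, "tz": 0.025, "twist": 0},
    {"tx": 0, "ty": 0, "tz": 0.025, "twist": 0},
    {"tx": 0, "ty": 0, "tz": 0.015, "twist": 0},
    {"tx": 0, "ty": 0, "tz": 0.01, "twist": 0},
    {"tx": 0, "ty": 0, "tz": 0.003, "twist": 0},
    {"tx": 0, "ty": 0, "tz": 0, "twist": 0},
    {"tx": 0, "ty": 0, "tz": 0, "twist": 0},
    {"tx": 0, "ty": 0, "tz": 0, "twist": 0}
  ]
}}

```text
t: 3.05
tcp_pos: [0.4503, -0.0695, 0.004]
ee_rot: [0.997, -0.081, 0.001, 0.0]
ft_force: [-0.5, -0.7, 0.2]
width: 0.75
finger_force: 0.0
```

Call:
{"fn": "jog_arm", "kwargs": {
  "series": [
    {"tx": 0, "ty": 0, "tz": 0, "twist": 0},
    {"tx": 0, "ty": 0, "tz": 0, "twist": 0},
    {"tx": 0, "ty": 0, "tz": 0, "twist": 0},
    {"tx": 0, "ty": 0, "tz": 0, "twist": 0},
    {"tx": 0, "ty": 0, "tz": 0, "twist": 0},
    {"tx": 0, "ty": 0, "tz": 0, "twist": 0},
    {"tx": 0, "ty": 0, "tz": 0, "twist": 0},
    {"tx": 0, "ty": 0, "tz": 0, "twist": 0}
  ],
  "claw": 0.35
}}

```text
t: 3.85
tcp_pos: [0.45, -0.0694, 0.0039]
ee_rot: [0.997, -0.081, 0.0, 0.0]
ft_force: [-0.7, 0.3, 6.4]
width: 0.429
finger_force: 60.9
```

Call:
{"fn": "jog_arm", "kwargs": {
  "series": [
    {"tx": 0, "ty": 0, "tz": -0.0003, "twist": 0},
    {"tx": 0, "ty": 0, "tz": 0, "twist": 0},
    {"tx": 0, "ty": 0, "tz": 0, "twist": 0}
  ]
}}

```text
t: 4.15
tcp_pos: [0.45, -0.0694, 0.0039]
ee_rot: [0.997, -0.081, 0.0, 0.0]
ft_force: [-0.5, -0.2, 6.2]
width: 0.425
finger_force: 60.7
```

Call:
{"fn": "jog_arm", "kwargs": {
  "series": [
    {"tx": 0, "ty": 0, "tz": -0.0004, "twist": 0},
    {"tx": 0, "ty": 0, "tz": 0, "twist": 0},
    {"tx": 0, "ty": 0, "tz": 0, "twist": 0}
  ]
}}

```text
t: 4.45
tcp_pos: [0.4498, -0.0693, 0.0039]
ee_rot: [0.997, -0.081, -0.0, -0.0]
ft_force: [-0.5, -0.1, 0.4]
width: 0.427
finger_force: 60.2
```

Call:
{"fn": "jog_arm", "kwargs": {
  "series": [
    {"tx": -0.002, "ty": -0.003, "tz": 0, "twist": 0},
    {"tx": -0.002, "ty": -0.006, "tz": 0, "twist": 0},
    {"tx": -0.002, "ty": -0.01, "tz": 0, "twist": 0},
    {"tx": -0.002, "ty": -0.01, "tz": 0, "twist": 0},
    {"tx": -0.002, "ty": -0.01, "tz": 0, "twist": 0},
    {"tx": -0.002, "ty": -0.01, "tz": 0, "twist": 0},
    {"tx": -0.002, "ty": -0.01, "tz": 0, "twist": 0},
    {"tx": -0.002, "ty": -0.006, "tz": 0, "twist": 0},
    {"tx": 0, "ty": -0.005, "tz": 0, "twist": 0}
  ]
}}

```text
t: 5.35
tcp_pos: [0.4451, 0.0031, 0.004]
ee_rot: [0.997, -0.08, -0.0, -0.0]
ft_force: [0.7, 0.3, -0.7]
width: 0.425
finger_force: 60.0
```

Call:
{"fn": "jog_arm", "kwargs": {
  "series": [
    {"tx": 0, "ty": -0.004, "tz": 0.0002, "twist": 0},
    {"tx": 0, "ty": -0.008, "tz": 0, "twist": 0},
    {"tx": 0, "ty": -0.01, "tz": 0, "twist": 0},
    {"tx": 0, "ty": -0.01, "tz": 0, "twist": 0},
    {"tx": 0, "ty": -0.01, "tz": 0, "twist": 0},
    {"tx": 0, "ty": -0.01, "tz": 0, "twist": 0},
    {"tx": 0, "ty": -0.008, "tz": 0, "twist": 0}
  ]
}}

```text
t: 6.05
tcp_pos: [0.4552, 0.0624, 0.004]
ee_rot: [0.997, -0.08, 0.0, 0.0]
ft_force: [-0.4, -3.4, 4.3]
width: 0.432
finger_force: 60.5
```

```bash
python3 - <<'E'
from h import *
np.set_printoptions(precision=5,suppress=True)
s=manip.observe(); print(s['t'],s['tcp_pos'],s['ft_force'],s['ee_rot'])
E
```

```text
6.05 [0.45522 0.06242 0.00395] [-0.35911 -3.38266  4.27497] [ 0.99676 -0.08045  0.00016  0.00008]
```

Call:
{"fn": "jog_arm", "kwargs": {
  "series": [
    {"tx": 0, "ty": -0.006, "tz": -0.0001, "twist": 0},
    {"tx": 0, "ty": -0.01, "tz": 0, "twist": 0},
    {"tx": 0, "ty": -0.01, "tz": 0, "twist": 0},
    {"tx": 0, "ty": -0.01, "tz": 0, "twist": 0},
    {"tx": 0, "ty": -0.01, "tz": 0, "twist": 0},
    {"tx": 0, "ty": -0.01, "tz": 0, "twist": -0.3},
    {"tx": 0, "ty": -0.01, "tz": 0, "twist": -0.3},
    {"tx": 0, "ty": -0.01, "tz": 0, "twist": -0.4},
    {"tx": 0, "ty": -0.007, "tz": 0, "twist": 0},
    {"tx": 0, "ty": 0, "tz": 0, "twist": 0},
    {"tx": 0, "ty": 0, "tz": 0, "twist": 0}
  ]
}}

```text
t: 7.15
tcp_pos: [0.4682, 0.1441, 0.0039]
ee_rot: [0.997, -0.072, 0.0, -0.0]
ft_force: [0.4, 2.9, 4.0]
width: 0.428
finger_force: 60.6
```

```bash
python3 - <<'E'
from h import *
np.set_printoptions(precision=5,suppress=True)
s=manip.observe(); print(s['t'],s['tcp_pos'],s['ft_force'],s['ee_rot'])
T=wT(); np.save('T2.npy',T); im=snap('wrist','w2'); snap('top','t2')
c=im[0:330,190:450,::-1]; cv2.imwrite('pics/w2c.png',cv2.resize(im[0:200,180:450,::-1],None,fx=2.9,fy=2.9,interpolation=cv2.INTER_CUBIC))
E
```

```text
7.15 [0.46817 0.14409 0.00395] [0.37878 2.88067 4.02384] [ 0.99741 -0.07198  0.00019 -0.00046]
```

View pics/w2c.png

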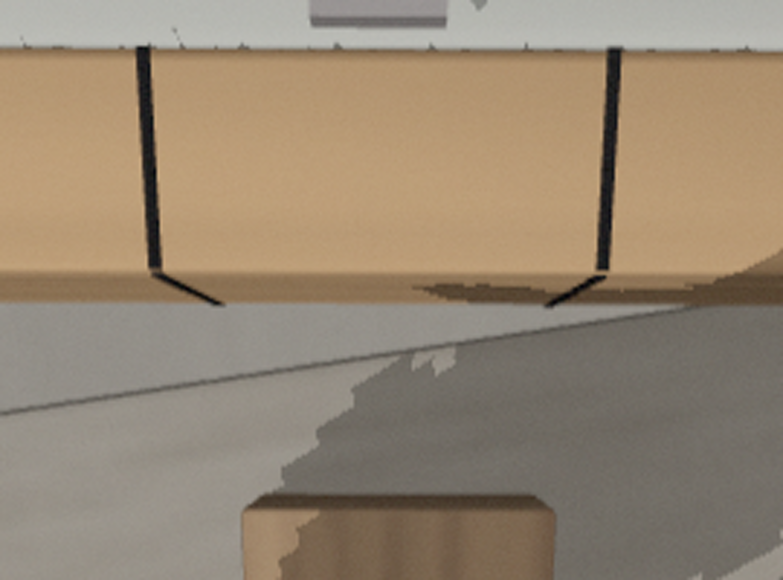

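The enlarged wrist crop shows the pencil lines at the front top edge at (154,270) and (603,271), and at the bottom edge at (222,303) and (549,304). The rail's end corners are at (244,510) and (555,508) on top. The edges look parallel, with a clear gap.

```bash
python3 - <<'E'
from h import *
np.set_printoptions(precision=5,suppress=True)
T=np.load('T2.npy'); M=np.array(manip.camera_model('wrist')['mount']); W=T@np.linalg.inv(M)
f=lambda p:((p[0]+.5)/2.9-.5+180,(p[1]+.5)/2.9-.5)
tool=lambda P:(np.linalg.inv(W)@np.r_[P,1])[:3]
for n,p,z in(('topL',(154,270),.04),('topR',(603,271),.04),('botL',(222,303),.002),('botR',(549,304),.002),('edgeL',(2,271),.04),('edgeR',(780,272),.04),('ebL',(2,303.5),.002),('ebR',(680,304),.002),('railL',(244,510),.019),('railR',(555,508),.019),('rbL',(262,496),0.),('rbR',(538,496),0.)):
    P=atz('wrist',f(p),z,T); print(n,P,tool(P))
im=cv2.imread('pics/w2.png')
# rail side edges: gradient per row
g=cv2.cvtColor(im,6).astype(float)
for r in range(180,300,15): 
    d=np.diff(cv2.GaussianBlur(g,(1,5),0)[r]); a=255+np.argsort(-abs(d[255:385]))[:5]; print(r,sorted(a))
E
```

```text
topL [0.55487 0.15364 0.04   ] [ 0.08444 -0.02193 -0.03601]
topR [0.54872 0.11209 0.04   ] [ 0.08432  0.02007 -0.03605]
botL [0.55473 0.15338 0.002  ] [ 0.08433 -0.02163  0.00199]
botR [0.54857 0.11194 0.002  ] [0.08418 0.02027 0.00195]
edgeL [0.55683 0.16774 0.04   ] [ 0.08436 -0.03617 -0.03599]
edgeR [0.54625 0.09572 0.04   ] [ 0.08422  0.03662 -0.03606]
ebL [0.55874 0.1813  0.002  ] [ 0.08428 -0.04983  0.00202]
ebR [0.54615 0.09534 0.002  ] [0.08417 0.03705 0.00194]
railL [0.52999 0.15275 0.019  ] [ 0.05993 -0.01746 -0.01502]
railR [0.52488 0.11603 0.019  ] [ 0.06015  0.01961 -0.01505]
rbL [0.52985 0.15298 0.     ] [ 0.05976 -0.01766  0.00398]
rbR [0.52442 0.11568 0.     ] [0.05974 0.02004 0.00395]
180 [np.int64(262), np.int64(263), np.int64(283), np.int64(285), np.int64(371)]
195 [np.int64(263), np.int64(264), np.int64(275), np.int64(276), np.int64(370)]
210 [np.int64(263), np.int64(267), np.int64(269), np.int64(369), np.int64(370)]
225 [np.int64(264), np.int64(266), np.int64(359), np.int64(360), np.int64(369)]
240 [np.int64(264), np.int64(268), np.int64(345), np.int64(354), np.int64(368)]
255 [np.int64(265), np.int64(282), np.int64(333), np.int64(367), np.int64(368)]
270 [np.int64(265), np.int64(266), np.int64(267), np.int64(366), np.int64(367)]
285 [np.int64(266), np.int64(336), np.int64(337), np.int64(365), np.int64(366)]
```

Call:
{"fn": "jog_arm", "kwargs": {
  "series": [
    {"tx": 0.002, "ty": -0.001, "tz": -0.0001, "twist": 0},
    {"tx": 0.005, "ty": -0.0009, "tz": 0, "twist": 0},
    {"tx": 0.006, "ty": 0, "tz": 0, "twist": 0},
    {"tx": 0.005, "ty": 0, "tz": 0, "twist": 0},
    {"tx": 0.002, "ty": 0, "tz": 0, "twist": 0},
    {"tx": 0, "ty": 0, "tz": 0, "twist": 0},
    {"tx": 0, "ty": 0, "tz": 0, "twist": 0},
    {"tx": 0, "ty": 0, "tz": 0, "twist": 0},
    {"tx": 0, "ty": 0, "tz": 0, "twist": 0}
  ]
}}

```text
t: 8.15
tcp_pos: [0.4873, 0.1421, 0.0039]
ee_rot: [0.997, -0.072, -0.001, 0.0]
ft_force: [-3.1, -0.4, 5.6]
width: 0.426
finger_force: 60.9
```

```bash
python3 - <<'E'
from h import *
np.set_printoptions(precision=5,suppress=True)
s=manip.observe(); print(s['t'],s['tcp_pos'],s['ft_force'],s['ee_rot'])
T=wT(); np.save('T3.npy',T); im=snap('wrist','w3')
cv2.imwrite('pics/w3c.png',cv2.resize(im[0:200,180:450,::-1],None,fx=2.9,fy=2.9,interpolation=cv2.INTER_CUBIC))
E
```

```text
8.15 [0.48733 0.14209 0.00394] [-3.05418 -0.40511  5.62323] [ 0.99738 -0.07228 -0.00101  0.00019]
```

View pics/w3c.png

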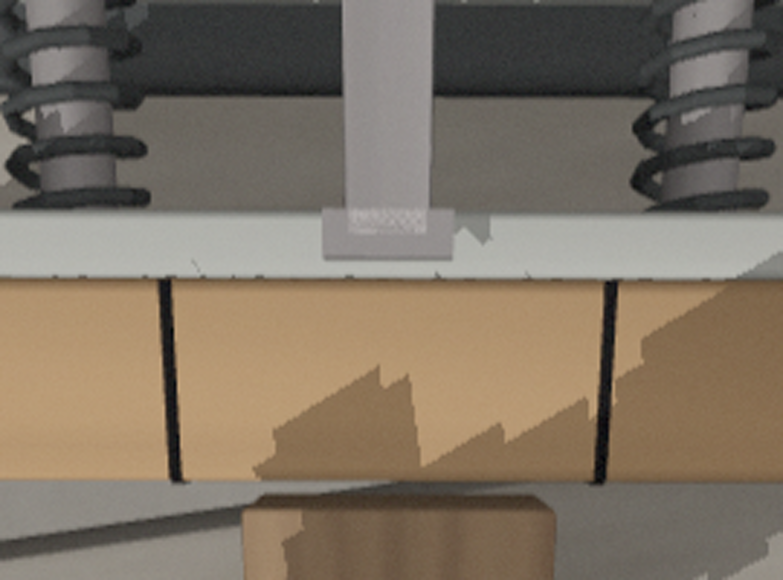

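The stile's line ends on its front top edge are at (176,481) and (600,481), and the rail's end corners are at (244,508) and (555,508). The gap is still open, and the rail sits about 1.2 mm too far right. I'll ease the downward press and shift left.

Call:
{"fn": "jog_arm", "kwargs": {
  "series": [
    {"tx": 0, "ty": 0, "tz": -0.0002, "twist": 0},
    {"tx": 0, "ty": -0.0006, "tz": 0, "twist": 0},
    {"tx": 0, "ty": -0.0006, "tz": 0, "twist": 0},
    {"tx": 0, "ty": 0, "tz": 0, "twist": 0},
    {"tx": 0, "ty": 0, "tz": 0, "twist": 0},
    {"tx": 0, "ty": 0, "tz": 0, "twist": 0}
  ]
}}

```text
t: 8.8
tcp_pos: [0.4883, 0.1437, 0.0041]
ee_rot: [0.997, -0.072, -0.0, 0.0]
ft_force: [-0.9, 0.8, -1.0]
width: 0.424
finger_force: 60.0
```

```bash
cat > m.py <<'E'
from h import *
np.set_printoptions(precision=5,suppress=True)
s=manip.observe(); W=np.eye(4); W[:3,:3]=R.from_quat(s['ee_rot']).as_matrix(); W[:3,3]=s['tcp_pos']
print(s['t'],s['tcp_pos'],s['ft_force'],s['ee_rot'],'rel to T2',(np.array(s['tcp_pos'])-[.46817,.14409,.00395])@W[:3,:3])
T=wT(); im=snap('wrist','wm'); g=cv2.cvtColor(im,7).astype(float)
def tool(u,v,z): return (np.linalg.inv(W)@np.r_[atz('wrist',(u,v),z,T),1])[:3]
# front top edge of the stile: warm wood below bright plate; lines: dark columns
h=cv2.cvtColor(im,cv2.COLOR_RGB2HSV)
import sys
if len(sys.argv)>1:
  r=int(sys.argv[1]); L=[]
  row=g[r-1:r+2].mean(0)
  for a,b in((215,265),(365,415)):
    w=np.clip(row[a:b].max()*.6-row[a:b],0,None); L.append((w*np.arange(a,b)).sum()/w.sum())
  print('lines px',L,'mid tool y',np.mean([tool(u,r,.04)[1] for u in L]))
for c in (250,316,380): print(c,np.argsort(-abs(np.diff(g[:200,c])))[:6])
E
python3 m.py 158
```

```text
8.8 [0.48831 0.14369 0.00411] [-0.86156  0.84717 -1.03535] [ 0.9974  -0.07204 -0.00009  0.00001] rel to T2 [ 0.01999 -0.0025  -0.00016]
lines px [np.float64(246.09517241379308), np.float64(392.7429577464789)] mid tool y 0.0016023949712098973
250 [ 97 168 177  35 185 167]
316 [ 98  97  92 128 167  91]
380 [ 98  35 143  97  36  76]
```

Call:
{"fn": "jog_arm", "kwargs": {
  "series": [
    {"tx": 0, "ty": 0.0004, "tz": 0.0001, "twist": 0},
    {"tx": 0, "ty": 0, "tz": 0, "twist": 0},
    {"tx": 0, "ty": 0, "tz": 0, "twist": 0},
    {"tx": 0, "ty": 0, "tz": 0, "twist": 0},
    {"tx": 0, "ty": 0, "tz": 0, "twist": 0}
  ]
}}

```text
t: 9.35
tcp_pos: [0.4883, 0.1433, 0.0041]
ee_rot: [0.997, -0.072, -0.0, -0.0]
ft_force: [-0.3, -0.1, -1.0]
width: 0.429
finger_force: 60.0
```

```bash
python3 m.py 158
```

```text
9.35 [0.48825 0.14331 0.00413] [-0.33284 -0.07552 -1.04072] [ 0.9974  -0.072   -0.00001 -0.     ] rel to T2 [ 0.01999 -0.00211 -0.00018]
lines px [np.float64(244.6420673695037), np.float64(391.5496465836419)] mid tool y 0.0012251197711814349
250 [ 98 177  97 184  35 178]
316 [ 98  92  97 127 167  99]
380 [ 98  35  36  76 142  97]
```

Call:
{"fn": "jog_arm", "kwargs": {
  "series": [
    {"tx": 0, "ty": 0, "tz": 0.0002, "twist": 0},
    {"tx": 0, "ty": 0, "tz": 0, "twist": 0},
    {"tx": 0, "ty": 0, "tz": 0, "twist": 0},
    {"tx": 0, "ty": 0, "tz": 0, "twist": 0}
  ]
}}

```text
t: 9.8
tcp_pos: [0.4883, 0.1433, 0.0039]
ee_rot: [0.997, -0.072, 0.0, -0.0]
ft_force: [-0.2, 0.1, -1.0]
width: 0.43
finger_force: 60.1
```

Call:
{"fn": "jog_arm", "kwargs": {
  "series": [
    {"tx": 0, "ty": 0, "tz": 0.0001, "twist": 0},
    {"tx": 0, "ty": 0, "tz": 0, "twist": 0},
    {"tx": 0, "ty": 0, "tz": 0, "twist": 0}
  ]
}}

```text
t: 10.1
tcp_pos: [0.4883, 0.1433, 0.004]
ee_rot: [0.997, -0.072, 0.0, -0.0]
ft_force: [-1.3, 0.3, 2.2]
width: 0.427
finger_force: 60.4
```

Now the rail is lightly on the table, so I'll push slowly.

Call:
{"fn": "jog_arm", "kwargs": {
  "series": [
    {"tx": 0.001, "ty": 0, "tz": 0, "twist": 0},
    {"tx": 0.001, "ty": 0, "tz": 0, "twist": 0},
    {"tx": 0.001, "ty": 0, "tz": 0, "twist": 0},
    {"tx": 0.001, "ty": 0, "tz": 0, "twist": 0},
    {"tx": 0.001, "ty": 0, "tz": 0, "twist": 0},
    {"tx": 0.001, "ty": 0, "tz": 0, "twist": 0},
    {"tx": 0.001, "ty": 0, "tz": 0, "twist": 0},
    {"tx": 0.001, "ty": 0, "tz": 0, "twist": 0},
    {"tx": 0.001, "ty": 0, "tz": 0, "twist": 0},
    {"tx": 0.001, "ty": 0, "tz": 0, "twist": 0},
    {"tx": 0, "ty": 0, "tz": 0, "twist": 0},
    {"tx": 0, "ty": 0, "tz": 0, "twist": 0},
    {"tx": 0, "ty": 0, "tz": 0, "twist": 0}
  ]
}}

```text
t: 11.4
tcp_pos: [0.4959, 0.1422, 0.0039]
ee_rot: [0.997, -0.072, -0.002, 0.0]
ft_force: [-9.8, 2.1, 10.6]
width: 0.426
finger_force: 61.4
```

```bash
python3 m.py
```

```text
11.4 [0.49585 0.14223 0.00393] [-9.83781  2.0981  10.5874 ] [ 0.99741 -0.07193 -0.00249  0.00003] rel to T2 [ 0.02766 -0.00213 -0.00012]
250 [113 193  20  58 105  59]
316 [114 113 130 108 109 100]
380 [114  11  59  92 136  58]
```

Call:
{"fn": "jog_arm", "kwargs": {
  "series": [
    {"tx": 0, "ty": 0, "tz": -0.0002, "twist": 0},
    {"tx": 0, "ty": 0, "tz": -0.0001, "twist": 0},
    {"tx": 0.001, "ty": 0, "tz": 0, "twist": 0},
    {"tx": 0.001, "ty": 0, "tz": 0, "twist": 0},
    {"tx": 0.001, "ty": 0, "tz": 0, "twist": 0},
    {"tx": 0, "ty": 0, "tz": 0, "twist": 0},
    {"tx": 0, "ty": 0, "tz": 0, "twist": 0}
  ]
}}

```text
t: 12.15
tcp_pos: [0.4985, 0.1418, 0.0039]
ee_rot: [0.997, -0.072, -0.003, 0.0]
ft_force: [-10.9, 2.5, 8.0]
width: 0.427
finger_force: 61.1
```

```bash
python3 m.py
```

```text
12.15 [0.49851 0.14182 0.00395] [-10.93564   2.46627   7.9756 ] [ 0.99741 -0.07193 -0.00293  0.00006] rel to T2 [ 0.03035 -0.00211 -0.00018]
250 [114  66  27 113  92 198]
316 [114 122 113 108 109 116]
380 [114  22  67 137  92  93]
```

Call:
{"fn": "jog_arm", "kwargs": {
  "series": [
    {"tx": 0.001, "ty": 0, "tz": -0.0002, "twist": 0},
    {"tx": 0.001, "ty": 0, "tz": -0.0001, "twist": 0},
    {"tx": 0.001, "ty": 0, "tz": -0.0001, "twist": 0},
    {"tx": 0.001, "ty": 0, "tz": 0, "twist": 0},
    {"tx": 0.001, "ty": 0, "tz": 0, "twist": 0},
    {"tx": 0, "ty": 0, "tz": 0, "twist": 0},
    {"tx": 0, "ty": 0, "tz": 0, "twist": 0},
    {"tx": 0, "ty": 0, "tz": 0, "twist": 0}
  ]
}}

```text
t: 13.0
tcp_pos: [0.5029, 0.1411, 0.004]
ee_rot: [0.997, -0.072, -0.004, 0.0]
ft_force: [-11.2, 1.4, 5.9]
width: 0.426
finger_force: 60.8
```

```bash
python3 m.py
```

```text
13.0 [0.50288 0.14115 0.00396] [-11.16793   1.37068   5.94101] [ 0.9974  -0.07191 -0.00369  0.0001 ] rel to T2 [ 0.03477 -0.00207 -0.00027]
250 [113  79  43  80  92  93]
316 [114 109 121 113 117 108]
380 [189 114  39  80 183 115]
```

```bash
python3 - <<'E'
import cv2
a=cv2.imread('pics/wm.png')[0:200,180:450]; cv2.imwrite('pics/wmc.png',cv2.resize(a,None,fx=2.9,fy=2.9,interpolation=cv2.INTER_CUBIC))
E
```

```text
(no output)
```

View pics/wmc.png

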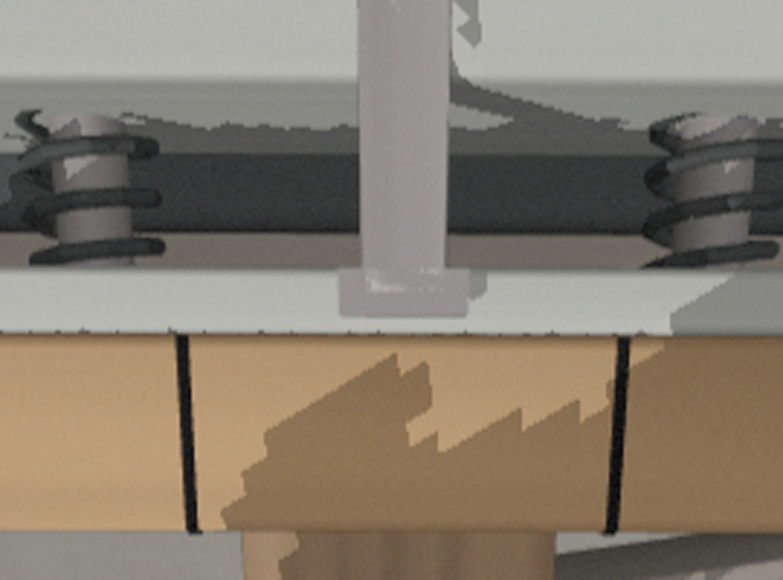

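The lines end at (194,531) and (610,531), and the rail is centred and butted against the stile. I'll get the stile's travel from its front top edge against the rest pictures.

```bash
python3 - <<'E'
from h import *
np.set_printoptions(precision=5,suppress=True)
f=lambda p:((p[0]+.5)/2.9-.5+180,(p[1]+.5)/2.9-.5)
n=np.array([.9898,-.1426,0]); 
def mid(T,a,b,z=.04): return (atz('wrist',f(a),z,T)+atz('wrist',f(b),z,T))/2
T2,T3,T4=np.load('T2.npy'),np.load('T3.npy'),wT()
for T,a,b in((T2,(154,270.5),(603,271)),(T3,(176,481),(600,481)),(T4,(194,531),(610,531))): print(mid(T,a,b),mid(T,a,b)@n)
# block front top edge (fixed): gives the bias
print(atz('wrist',f((390,78)),.04,T4)@n)
E
```

```text
[0.55177 0.13287 0.04   ] 0.5271980681078229
[0.5518  0.13281 0.04   ] 0.5272288134743136
[0.56252 0.13124 0.04   ] 0.5380629389426209
0.5780249780493435
```

Call:
{"fn": "jog_arm", "kwargs": {
  "series": [
    {"tx": 0.0006, "ty": 0, "tz": -0.0001, "twist": 0},
    {"tx": 0.0006, "ty": 0, "tz": 0, "twist": 0},
    {"tx": 0, "ty": 0, "tz": 0, "twist": 0},
    {"tx": 0, "ty": 0, "tz": 0, "twist": 0},
    {"tx": 0, "ty": 0, "tz": 0, "twist": 0},
    {"tx": 0, "ty": 0, "tz": 0, "twist": 0}
  ]
}}

```text
t: 13.65
tcp_pos: [0.5038, 0.141, 0.004]
ee_rot: [0.997, -0.072, -0.004, 0.0]
ft_force: [-11.6, 2.8, 5.3]
width: 0.43
finger_force: 60.8
```

```bash
python3 m.py; python3 - <<'E'
import cv2
from h import *
t=manip.camera('top')[150:240,250:345,::-1]; t=cv2.resize(t,None,fx=5,fy=5,interpolation=cv2.INTER_CUBIC)
s=manip.camera('side')[195:285,220:320,::-1]; s=cv2.resize(s,(320,450),interpolation=cv2.INTER_CUBIC) if 0 else cv2.resize(s,None,fx=3.2,fy=5,interpolation=cv2.INTER_CUBIC)
cv2.imwrite('pics/final.png',np.hstack([t,s]))
E
```

```text
13.65 [0.50384 0.14101 0.00395] [-11.64487   2.76428   5.32145] [ 0.9974  -0.07191 -0.00398  0.0001 ] rel to T2 [ 0.03574 -0.00206 -0.00029]
250 [114  82  45  83 113  92]
316 [114 109 125 113 116 108]
380 [114 191  43  83 140 183]
```

View pics/final.png

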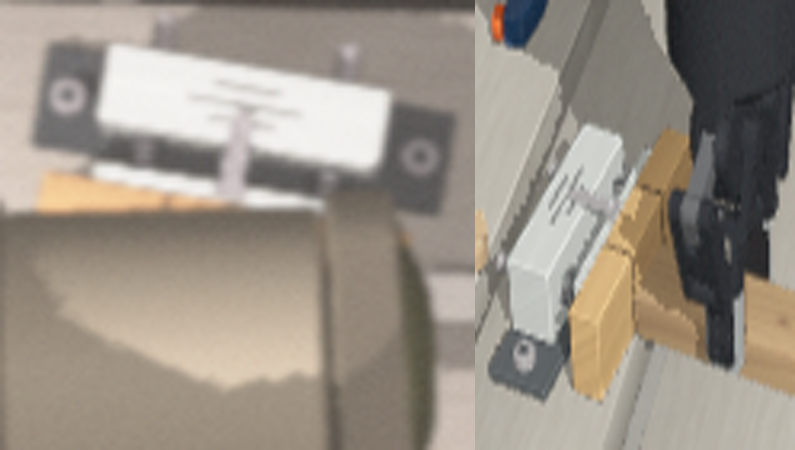

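The top crop shows the pointer tip on the long middle line, around (243,105). Travel is about 11.5 mm. Now I hold.

Call:
{"fn": "jog_arm", "kwargs": {
  "series": [
    {"tx": 0, "ty": 0, "tz": 0, "twist": 0},
    {"tx": 0, "ty": 0, "tz": 0, "twist": 0},
    {"tx": 0, "ty": 0, "tz": 0, "twist": 0},
    {"tx": 0, "ty": 0, "tz": 0, "twist": 0},
    {"tx": 0, "ty": 0, "tz": 0, "twist": 0},
    {"tx": 0, "ty": 0, "tz": 0, "twist": 0},
    {"tx": 0, "ty": 0, "tz": 0, "twist": 0},
    {"tx": 0, "ty": 0, "tz": 0, "twist": 0},
    {"tx": 0, "ty": 0, "tz": 0, "twist": 0},
    {"tx": 0, "ty": 0, "tz": 0, "twist": 0},
    {"tx": 0, "ty": 0, "tz": 0, "twist": 0},
    {"tx": 0, "ty": 0, "tz": 0, "twist": 0},
    {"tx": 0, "ty": 0, "tz": 0, "twist": 0},
    {"tx": 0, "ty": 0, "tz": 0, "twist": 0},
    {"tx": 0, "ty": 0, "tz": 0, "twist": 0},
    {"tx": 0, "ty": 0, "tz": 0, "twist": 0},
    {"tx": 0, "ty": 0, "tz": 0, "twist": 0},
    {"tx": 0, "ty": 0, "tz": 0, "twist": 0},
    {"tx": 0, "ty": 0, "tz": 0, "twist": 0},
    {"tx": 0, "ty": 0, "tz": 0, "twist": 0}
  ]
}}

```text
t: 15.8
tcp_pos: [0.5038, 0.141, 0.004]
ee_rot: [0.997, -0.072, -0.004, 0.0]
ft_force: [-12.2, 2.2, 6.8]
width: 0.432
finger_force: 60.8
```

Call:
{"fn": "jog_arm", "kwargs": {
  "series": [
    {"tx": 0, "ty": 0, "tz": 0, "twist": 0},
    {"tx": 0, "ty": 0, "tz": 0, "twist": 0},
    {"tx": 0, "ty": 0, "tz": 0, "twist": 0},
    {"tx": 0, "ty": 0, "tz": 0, "twist": 0},
    {"tx": 0, "ty": 0, "tz": 0, "twist": 0},
    {"tx": 0, "ty": 0, "tz": 0, "twist": 0},
    {"tx": 0, "ty": 0, "tz": 0, "twist": 0},
    {"tx": 0, "ty": 0, "tz": 0, "twist": 0},
    {"tx": 0, "ty": 0, "tz": 0, "twist": 0},
    {"tx": 0, "ty": 0, "tz": 0, "twist": 0},
    {"tx": 0, "ty": 0, "tz": 0, "twist": 0},
    {"tx": 0, "ty": 0, "tz": 0, "twist": 0},
    {"tx": 0, "ty": 0, "tz": 0, "twist": 0},
    {"tx": 0, "ty": 0, "tz": 0, "twist": 0},
    {"tx": 0, "ty": 0, "tz": 0, "twist": 0},
    {"tx": 0, "ty": 0, "tz": 0, "twist": 0},
    {"tx": 0, "ty": 0, "tz": 0, "twist": 0},
    {"tx": 0, "ty": 0, "tz": 0, "twist": 0},
    {"tx": 0, "ty": 0, "tz": 0, "twist": 0},
    {"tx": 0, "ty": 0, "tz": 0, "twist": 0}
  ]
}}

```text
t: 17.8
tcp_pos: [0.5038, 0.141, 0.004]
ee_rot: [0.997, -0.072, -0.004, 0.0]
ft_force: [-10.8, 2.9, 4.9]
width: 0.426
finger_force: 60.8
```

Call:
{"fn": "jog_arm", "kwargs": {
  "series": [
    {"tx": 0, "ty": 0, "tz": 0, "twist": 0},
    {"tx": 0, "ty": 0, "tz": 0, "twist": 0},
    {"tx": 0, "ty": 0, "tz": 0, "twist": 0},
    {"tx": 0, "ty": 0, "tz": 0, "twist": 0},
    {"tx": 0, "ty": 0, "tz": 0, "twist": 0},
    {"tx": 0, "ty": 0, "tz": 0, "twist": 0},
    {"tx": 0, "ty": 0, "tz": 0, "twist": 0},
    {"tx": 0, "ty": 0, "tz": 0, "twist": 0},
    {"tx": 0, "ty": 0, "tz": 0, "twist": 0},
    {"tx": 0, "ty": 0, "tz": 0, "twist": 0},
    {"tx": 0, "ty": 0, "tz": 0, "twist": 0},
    {"tx": 0, "ty": 0, "tz": 0, "twist": 0},
    {"tx": 0, "ty": 0, "tz": 0, "twist": 0},
    {"tx": 0, "ty": 0, "tz": 0, "twist": 0},
    {"tx": 0, "ty": 0, "tz": 0, "twist": 0},
    {"tx": 0, "ty": 0, "tz": 0, "twist": 0},
    {"tx": 0, "ty": 0, "tz": 0, "twist": 0},
    {"tx": 0, "ty": 0, "tz": 0, "twist": 0},
    {"tx": 0, "ty": 0, "tz": 0, "twist": 0},
    {"tx": 0, "ty": 0, "tz": 0, "twist": 0}
  ]
}}

```text
t: 19.8
tcp_pos: [0.5038, 0.141, 0.004]
ee_rot: [0.997, -0.072, -0.004, 0.0]
ft_force: [-11.2, 2.4, 5.6]
width: 0.429
finger_force: 60.8
```

```bash
python3 m.py; python3 -c "
from rig import manip
print(manip.close_job())"
```

```text
19.8 [0.50385 0.14099 0.00397] [-11.16487   2.38573   5.56922] [ 0.9974  -0.07192 -0.00396  0.00011] rel to T2 [ 0.03575 -0.00206 -0.0003 ]
250 [114  82  83  45 113  92]
316 [114 125 109 113   2 100]
380 [114 191  83  43 140 183]
the job is handed in; nothing more can be done
None
```

The rail was slid over, squared and centred between the pencil lines, and pushed until the stile had moved about 11.5 mm; I held that push steadily for 6 s and handed in at 19.8 s still gripping it, but while shifting the rail just before the push it may have hung clear of the table by 0.1–0.2 mm for about 1 s (the wrist briefly read roughly the rail's weight).

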